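Tip the printing block over and push it home on the registration board

TASK

The wooden printing block has been left standing on its long edge on the registration board. Push it over so that it lies flat on the board with its carved face up, then push it along the board into the corner of the two raised fences, with its long side flush against the long fence and its short side flush against the short fence. Only push it: never pick the block up or tip it onto its carved face, and leave the brayer, the tin and the bottle where they are.

Things in the scene. Friction and masses are not known exactly. Their poses are not given: they have to be found in the camera images.
- board: Fixed plywood registration board on the table, 300 mm (x) by 320 mm (y), 12 mm thick. Origin: centre of its underside; x points away from the robot, y to its left (turned up to 0.2 rad). Dark wooden fences, 15 mm wide, rise 10 mm above its top: the long one along the whole near edge (-x, inner face at x = -135 mm), the short one on the left edge (+y, inner face at y = 145 mm, from x = -135 to 0).
- corner (a point): Inner corner of the two fences, on the board's top surface (12 mm above the table), at board x = -135, y = 145 mm. The finished block fills this corner, its centre 45 mm from the long fence (towards board +x), 60 mm from the short fence (towards board -y) and 11.5 mm above this point.
- block: Loose block of light wood, 120 x 90 x 23 mm, 0.12-0.24 kg; its carved face is dark grey with a dark leaf. It stands 90 mm tall on a long edge; the carved face looks away from the robot (within 0.5 rad of board +x). Origin: block centre; x out of the carved face, y along the 120 mm, z along the 90 mm. Pushed high on the carved face it tips at 0.25 rad lean and falls towards the robot, face up.
- brayer: Hand roller lying on the table to the right of the board, to be left alone: black roller of 40 mm diameter and 100 mm length along its y, wooden handle reaching 145 mm along its -x; 40 mm tall. Origin: on the table below the roller's centre.
- tin: Closed round ink tin standing on the table to the right of the board, to be left alone: 72 mm diameter, 55 mm tall. Origin: centre of its underside.
- bottle: Closed slim bottle standing on the table to the left of the board, to be left alone: 42 mm diameter, 125 mm tall. Origin: centre of its underside.
There are look-alikes about, which are no part of the job. Leave any blue, purple or yellow look-alike of the block alone.

How it is judged:
On the way:
1. the block has been tipped over and lies flat on the board, carved face up (angle between block's own x axis and vertical below 0.1 rad and z of block in the frame of board below 0.032 m), for 0.2 s.
At the end, for the whole second after the job is handed in: The block rests flat on the board (within 0.06 rad), carved face up, its long side along the long fence and its short side along the short fence: centre within 4 mm of its fully home place in each direction, turned by less than 0.05 rad, at rest (angle between block's own x axis and vertical below 0.06 rad and z of block in the frame of board between 0.02 and 0.028 m and x of block in the frame of board between -0.094 and -0.086 m and y of block in the frame of board between 0.081 and 0.089 m and angle between the z axis of block and the x axis of board, either way round below 0.05 rad and linear speed of block below 0.01 m/s and angular speed of block below 0.1 rad/s); the robot touches nothing.
It fails at once if the standing or leaning block is lifted more than about 14 mm (z of block in the frame of board above 0.072 m).
It fails at once if the lying block is lifted more than about 20 mm (angle between block's own x axis and vertical below 0.3 rad and z of block in the frame of board above 0.047 m).
It fails at once if the block is tipped onto its carved face (angle between block's own x axis and vertical above 2.6 rad).
It fails at once if the brayer, the tin or the bottle is moved more than 15 mm (distance of any of brayer, tin, bottle from where it was at the start of the episode above 0.015 m).
It also fails if it takes over 64 s, if anything falls off the work surface, if the arm or the gripper's body presses on something with over 40 N, if the wrist force passes 120 N, or if a joint passes its speed limit or range.

ROBOT

A 7-joint arm with a two-finger parallel gripper is mounted at the origin on the work surface. World frame = base frame: x ahead of the robot, y to its left, z up, the work surface at z = 0. Lengths are in m, angles in rad, forces in N, time in s.
With the tool pointing down it reaches from about 0.425 to 0.925 m from the base axis. Payload 6.8 kg.
Tool frame: the origin (TCP) lies on the front face of the gripper's body, between the roots of the fingers; the fingertips stand 73 mm ahead of it and the grasp point (between the pads) lies 54 mm ahead of it (env.nose_length is the distance from the TCP to the fingertips, in m); z points along the fingers, y is the line along which they close (so a half turn about z gives the same grasp; the last joint's range is limited). The gripper opens to 85 mm and grips with 20 to 120 N. Pads are 22 mm wide; open, the fingers measure 114 mm over their backs; the gripper's body (76 mm by 85 mm) begins 54 mm behind the grasp point. The pads swing forward as they close: fully open they stand 13 mm farther back than shut.
Start: joints at [-1.339, 0.477, 0.022, 1.555, -0.011, 1.109, -0.083], TCP at [0.225, 0.636, 0.304] pointing down, gripper open.
Joint ranges: [-2.96, 2.96], [-0.34, 2.1], [-1.41, 1.46], [0.24, 2.44], [-1.37, 4.51], [0.17, 1.92], [-2.96, 2.96]. Speed limits (rad/s): [2.39, 2.39, 3.14, 3.14, 3.14, 3.14, 3.14].

INTERFACE

Orientations are given as a unit quaternion [w, x, y, z].
In Python, from cell import env, kin, camera, calibration, job gives the robot as it stands. The module is installed in compiled form; this text tells all that it offers. Calls block until the motion is done:
- env.reach(position, orientation): joint-space move of the TCP to a pose.
- env.movel(position, velocity=0.15, rot=None, stop_force=None): straight line of the TCP; rot=None keeps the orientation; velocity is the mean speed in m/s. With stop_force (N) it stops when the force on the tool has changed by that much, and returns True; else False.
- env.goto_joints(angles): joint-space move.
- env.grip(opening, f_grip=None): finger opening in m; f_grip is the grip in N (None keeps the last); returns when the fingers have stopped.
- env.dwell(seconds).
- kin.inverse_kinematics(position, orientation): joint angles nearest the present ones, or None.
- env.get_state(): the state.
- camera(name): name is "scene" or "top" or "wrist"; returns (picture, depth): 420x560x3 uint8, blue, green, red; 420x560 float32, m along the optical axis (not along the pixel's ray), 0 where there is no reading.
- calibration(name): a dict with "fx", "fy", "cx", "cy" (pixels), "k1" (the pictures are not rectified: a ray, as slopes to the right and down, at radius r is drawn at 1 + k1 r^2 times it, then the intrinsics apply), "rvec" (rotation vector, rad) and "tvec" (3), from world to camera coordinates, as OpenCV has them. Camera axes: x right, y down, z forward; pixel columns grow to the right and rows downward; lengths in m; the calibration is good to about 2 mm. A picture is of the moment at which its call begins: read the wrist's pose just before it. calibration takes no time and is no camera call; for the wrist camera it gives the pose at the moment of the call.
A pose or a line that the arm cannot do raises env.PlanningError and nothing moves.
- job.job_done(): hands the job in; it is judged then, once.
The state is a dict: "time": time; "qpos": joint angles; "joint_velocities": joint speeds; "joint_torque": joint torques, N m; "tcp_pos": TCP position; "orientation": TCP orientation; "force": force on the tool from outside, world axes, zero at the start; "torque": the same for the moment, N m; "opening": finger opening in m; "gripper_force": force on a finger pad.
Only numpy, scipy, OpenCV 4.12 (cv2) and the standard library are available. Lean on these libraries where they do the work, as an engineer would, in place of code of your own. Each camera call takes 0.05 s, during which the arm holds its last target. There are 200 camera calls.

## Working session

There is one attempt and no reset: what is moved stays moved. The work goes in short steps, each a Python script; the robot and the scene stay as the last script left them, time stands still between calls to the robot, and variables do not carry over. Pictures are saved under pics/ and viewed, at most 10 in all, crops included, and the job is handed in when it is done.

```bash
mkdir -p pics; cat > h.py <<'E'
import numpy as np, cv2
from cell import env, kin, camera, calibration, job
def world(name, d=None, cal=None):
    c=cal or calibration(name)
    R=cv2.Rodrigues(np.array(c["rvec"],float))[0]; t=np.array(c["tvec"],float).ravel()
    return c,R,t
def rays(c,R,t,uv):
    uv=np.asarray(uv,float).reshape(-1,2)
    p=(uv-[c["cx"],c["cy"]])/[c["fx"],c["fy"]]
    s=p.copy()
    for _ in range(20): s=p/(1+c["k1"]*(s**2).sum(1,keepdims=True))
    d=np.c_[s,np.ones(len(s))]@R
    return -R.T@t, d, s
def onplane(name,uv,z,cal=None):
    o,d,_=rays(*world(name,cal=cal),uv)
    return o+d*((z-o[2])/d[:,2])[:,None]
def cloud(name,depth,cal=None):
    c,R,t=world(name,cal=cal); h,w=depth.shape
    v,u=np.mgrid[:h,:w]; o,d,s=rays(c,R,t,np.c_[u.ravel(),v.ravel()])
    return (o+d*depth.reshape(-1,1)).reshape(h,w,3)
E
python3 - <<'E'
from h import *
for n in("scene","top"):
    p,d=camera(n); cv2.imwrite(f"pics/{n}0.png",p); np.save(f"{n}0.npy",d); print(n,calibration(n), (d>0).mean())
E
```

```text
scene {'fx': 444.1094574072771, 'fy': 444.1094574072771, 'cx': 280.84177993484866, 'cy': 206.50822452829314, 'k1': -0.11913037905806508, 'rvec': array([ 1.33183795,  2.03991691, -1.04428324]), 'tvec': array([ 0.21814943, -0.2698138 ,  1.39514439])} 0.9960076530612245
top {'fx': 409.51937757725767, 'fy': 409.51937757725767, 'cx': 283.5933570466812, 'cy': 201.9149641148026, 'k1': 0.020956514203596528, 'rvec': array([ 2.1828981 , -2.20105397,  0.0602663 ]), 'tvec': array([0.01977711, 0.55324941, 1.0559448 ])} 0.9958375850340137
```

View pics/top0.png

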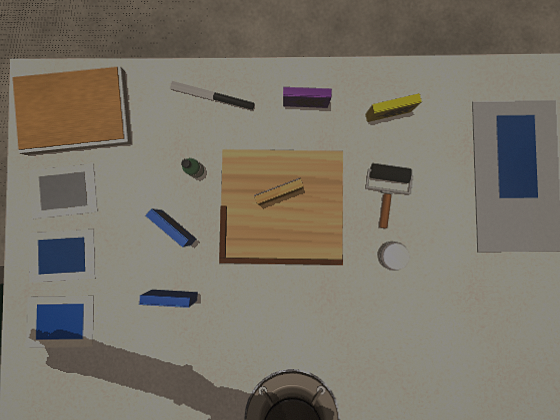

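View pics/scene0.png

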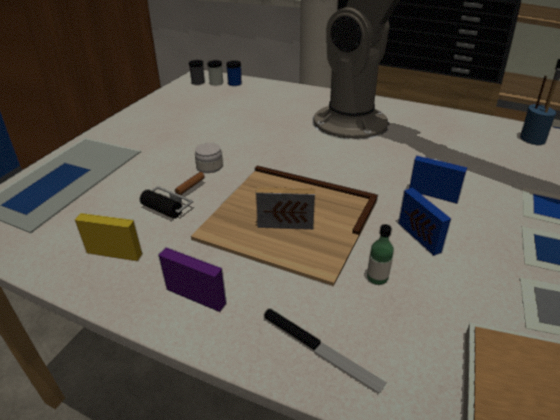

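The top view shows the board at columns 220–343, rows 150–264, with its fences at the near edge and the left (col 222, rows 205–264). The block's top edge runs from (255,200) to (304,183), bottle (193,168), brayer (390,185), tin (393,256). The scene view shows the dark carved face (257–315, 193–230) looking away from the robot. Next I'll measure these.

```bash
python3 - <<'E'
from h import *
s=env.get_state(); print(s["time"],s["tcp_pos"],s["orientation"],s["force"],env.nose_length)
p=cv2.imread("pics/top0.png"); d=np.load("top0.npy"); P=cloud("top",d); z=P[...,2]
print("table z",np.median(z[300:330,220:340]), "board z",np.median(z[220:255,240:330]))
hsv=cv2.cvtColor(p,cv2.COLOR_BGR2HSV)
roi=np.zeros(z.shape,bool); roi[135:280,205:360]=1
# board
wood=roi&(hsv[...,1]>70); 
n,l,st,c=cv2.connectedComponentsWithStats(wood.astype(np.uint8)); k=1+np.argmax(st[1:,4]); print(st[k])
m=(l==k).astype(np.uint8)
cn=max(cv2.findContours(m,0,cv2.CHAIN_APPROX_NONE)[0],key=cv2.contourArea)
print("quad px",cv2.boxPoints(cv2.minAreaRect(cn)), cv2.approxPolyDP(cn,6,True).ravel())
xy=onplane("top",cn.reshape(-1,2),0.012)[:,:2]
print("board rect",cv2.minAreaRect(xy.astype(np.float32)*1000))
# fence: dark wood
f=roi&(hsv[...,2]<95)&(hsv[...,1]>70)&(l==k)
ff=f.copy(); ff[:245]=0
q=P[f]; print("fence z",np.median(q[:,2]))
# block top
b=roi&(z>0.08); q=P[b]; print("block n",b.sum(),np.median(q[:,2]),"pc",P[b].mean(0))
bc=cv2.findContours(b.astype(np.uint8),0,1)[0]; bc=max(bc,key=cv2.contourArea)
bxy=onplane("top",bc.reshape(-1,2),0.102)[:,:2]; print("block rect",cv2.minAreaRect(bxy.astype(np.float32)*1000))
for nm,(r0,r1,c0,c1) in dict(bottle=(145,190,175,215),brayer=(155,235,360,415),tin=(236,275,372,412)).items():
    zz=z[r0:r1,c0:c1]; mm=zz>0.015; q=P[r0:r1,c0:c1][mm]; print(nm,q.min(0).round(3),q.max(0).round(3))
# scene cam: carved face from depth
p=cv2.imread("pics/scene0.png"); d=np.load("scene0.npy"); Q=cloud("scene",d)
r=Q[198:226,262:310].reshape(-1,3); c0=r.mean(0); n=np.linalg.svd(r-c0,full_matrices=False)[2][2]; print("face n",n,c0)
E
```

```text
0.1 [0.22482887 0.63601459 0.30303511] [-8.47331457e-05  1.69071104e-01  9.85603518e-01 -8.12973275e-04] [-0.21870136  0.01381128  0.09954137] 0.0726
table z -0.0012459917811574739 board z 0.010888187574367714
[  219   149   124   116 13877]
quad px [[218.82516 263.08505]
 [220.06674 148.85942]
 [343.23697 150.19821]
 [341.9954  264.42383]] [222 150 219 262 342 264 342 151]
board rect ((542.4376220703125, 22.143280029296875), (320.81939697265625, 299.8395690917969), 88.88496398925781)
fence z 0.02059778065624074
block n 596 0.10123588506028552 pc [0.56362314 0.02562694 0.25733978]
block rect ((576.4796752929688, 28.835430145263672), (24.445695877075195, 121.7967758178711), 20.29897689819336)
bottle [0.493 0.014 0.016] [0.661 0.267 1.086]
brayer [ 0.486 -0.32   0.015] [0.652 0.014 1.086]
tin [ 0.377 -0.295  0.015] [0.493 0.014 1.086]
face n [ 0.61518179  0.25411244 -0.74630974] [0.58910799 0.03452771 0.05817551]
```

```bash
cat >> h.py <<'E'
from scipy.spatial.transform import Rotation as Ro
def quat(a):
    """tool pointing down, tool y at world yaw a (or a+pi), wrist closest to mid range"""
    best=None
    for k in (0,np.pi):
        y=np.array([np.cos(a+k),np.sin(a+k),0]); z=np.array([0,0,-1.])
        q=Ro.from_matrix(np.c_[np.cross(y,z),y,z]).as_quat()
        q=np.r_[q[3],q[:3]]
        j=kin.inverse_kinematics([0.55,0.05,0.2],q)
        if j is not None and (best is None or abs(j[6])<best[0]): best=(abs(j[6]),q)
    return best[1]
BO=np.array([0.5424,0.0221]); BY=-0.0195
def rot(a): return np.array([[np.cos(a),-np.sin(a)],[np.sin(a),np.cos(a)]])
def b2w(x,y): return BO+rot(BY)@[x,y]
def snap(n):
    p,d=camera("top"); cv2.imwrite(f"pics/{n}.png",cv2.resize(p[120:290,180:420],None,fx=3,fy=3)); return p,d
def st(): 
    s=env.get_state(); print(round(s["time"],2),np.round(s["tcp_pos"],4),np.round(s["force"],1)); return s
E
python3 - <<'E'
from h import *
a=0.354; c=np.array([0.5765,0.0288]); n=np.array([np.cos(a),np.sin(a)])
q=quat(a+np.pi/2); print(q)
env.grip(0.0)
s=c+n*(11.5+11+25)/1000; e=c+n*(11.5+11-34)/1000
env.reach([*s,0.30],q); env.movel([*s,0.160],0.2); st()
env.movel([*e,0.160],0.06); st(); env.dwell(0.4); st()
env.movel([*s,0.160],0.2); env.movel([*(s+.05*n),0.30],0.2)
env.reach([*(s-[0,0.15]),0.30],q) if 0 else None
p,d=snap("tip"); np.save("tip.npy",d); cv2.imwrite("pics/tipfull.png",p)
E
```

```text
[0.         0.98437635 0.17607724 0.        ]
4.24 [0.6218 0.0452 0.161 ] [-1.2 -0.9  0.1]
5.38 [0.5661 0.025  0.1601] [ 0.3 -0.7 -0.3]
5.78 [0.5658 0.0248 0.16  ] [ 0.2 -0.5  0.3]
```

View pics/tip.png

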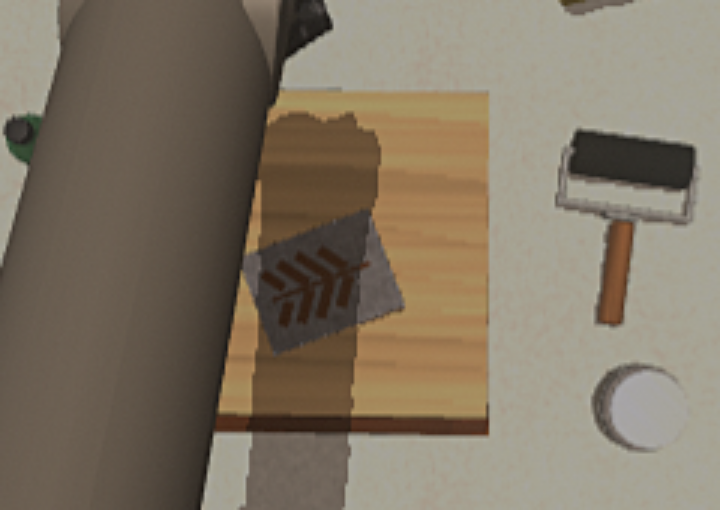

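The block lies flat with its face up: crop corners at about (372,210), (404,307), (275,355), with the left corner (243,258) just clear of the arm. I'll measure it and then push with open fingers on its far side.

```bash
cat >> h.py <<'E'
def block(p,d):
    """flat block: centre xy, yaw of its short (90 mm) axis near +x"""
    z=cloud("top",d)[...,2]; hsv=cv2.cvtColor(p,cv2.COLOR_BGR2HSV)
    m=np.zeros(z.shape,np.uint8); m[135:280,205:345]=1
    m&=((z>0.024)&(z<0.045)).astype(np.uint8)
    m&=(abs(p[...,2].astype(int)-p[...,0])<25).astype(np.uint8)
    m=cv2.morphologyEx(m,cv2.MORPH_CLOSE,np.ones((7,7)))
    m=cv2.morphologyEx(m,cv2.MORPH_OPEN,np.ones((3,3)))
    cn=max(cv2.findContours(m,0,1)[0],key=cv2.contourArea)
    (c,wh,_),bx=(r:=cv2.minAreaRect((onplane("top",cn.reshape(-1,2),0.035)[:,:2]*1000).astype(np.float32))),cv2.boxPoints(cv2.minAreaRect((onplane("top",cn.reshape(-1,2),0.035)[:,:2]*1000).astype(np.float32)))
    e=[bx[1]-bx[0],bx[2]-bx[1]]; s=min(e,key=np.linalg.norm); s=s*np.sign(s[0])
    return np.array(c)/1000,np.arctan2(s[1],s[0]),wh
E
python3 - <<'E'
from h import *
print(block(cv2.imread("pics/tipfull.png"),np.load("tip.npy")))
print(b2w(-.09,.085), rot(BY).T@(np.array([0.5235,0.0092])-BO))
E
```

```text
(array([0.52321149, 0.00785692]), np.float32(0.3560743), (88.96843719482422, 118.78205871582031))
[0.45407451 0.10883873] [-0.01864487 -0.01326607]
```

```bash
cat >> h.py <<'E'
def lower(xy,q,z0=0.13,zmin=0.06,lift=0.005):
    env.reach([*xy,0.2],q); env.movel([*xy,z0],0.2)
    hit=env.movel([*xy,zmin],0.03,stop_force=4); z=env.get_state()["tcp_pos"][2]+lift
    env.movel([*xy,z],0.05); print("touch",hit,round(z,4)); return z
N=lambda a:np.array([np.cos(a),np.sin(a)])
E
python3 - <<'E'
from h import *
c=np.array([0.5232,0.0079]); a=0.355
env.grip(0.085)
q=quat(a+np.pi/2); q1=quat(BY+np.pi/2)
if np.dot(q,q1)<0: q1=-q1
print(np.dot(q,q1))
z=lower(c+0.082*N(a),q)
env.movel([*(c+.060*N(a)),z],0.08); 
g=c-0.060*N((a+BY)/2)
f=env.movel([*(g+.056*N(BY)),z],0.05,rot=q1,stop_force=30); print(f); st()
env.movel([*(g+.086*N(BY)),z],0.1); env.movel([*(g+.086*N(BY)),0.2],0.2)
env.reach([*(b2w(0.0,-0.15)),0.25],q1)
p,d=snap("A"); np.save("A.npy",d); cv2.imwrite("pics/Afull.png",p); print(block(p,d)); st()
E
```

```text
0.9825198832226695
touch True 0.0767
False
12.91 [ 0.52   -0.003   0.0766] [ 0.7 -0.2 -0.3]
(array([ 0.4636828 , -0.00307515]), np.float32(-0.008221039), (117.87598419189453, 84.08444213867188))
14.78 [ 0.5391 -0.1273  0.2489] [-0.5  0.   0.3]
```

View pics/A.png

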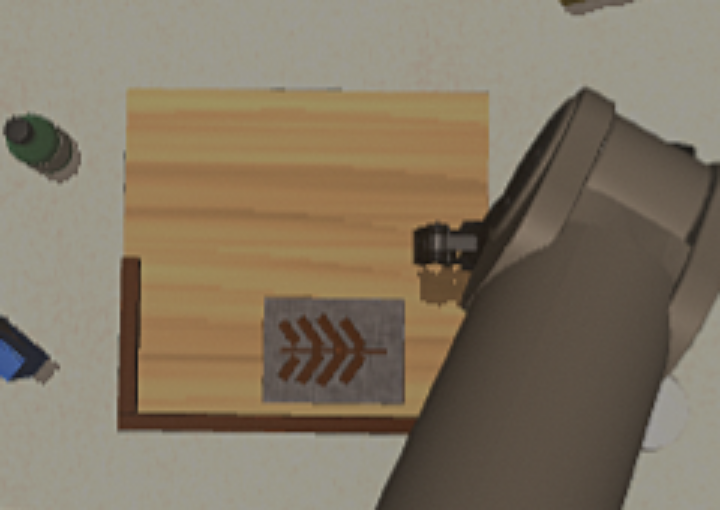

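Block is square at crop (265–405, 298–403), roughly 10 mm off the long fence. Next I'll push it left along the board into the short fence, then press it into the long fence and repeat both pushes.

```bash
python3 - <<'E'
from h import *
w2b=lambda p: rot(BY).T@(np.asarray(p)-BO)
bx,by=w2b([0.4637,-0.0031]); print(bx,by)
qy=quat(BY); qx=quat(BY+np.pi/2)
def mv(x,y,z,v,sf=None): 
    r=env.movel([*b2w(x,y),z],v,stop_force=sf); return r
def ypush(x,y0,v=0.05):
    env.grip(0.045); z=lower(b2w(x,y0),qy)
    print("y stop",mv(x,0.030,z,v,12),w2b(env.get_state()["tcp_pos"][:2])); st()
    y=w2b(env.get_state()["tcp_pos"][:2])[1]; mv(x,y-.03,z,0.1); mv(x,y-.03,0.2,0.25)
def xpush(y,x0,v=0.04):
    env.grip(0.085); z=lower(b2w(x0,y),qx)
    print("x stop",mv(-0.055,y,z,v,12),w2b(env.get_state()["tcp_pos"][:2])); st()
    x=w2b(env.get_state()["tcp_pos"][:2])[0]; mv(x+.03,y,z,0.1); mv(x+.03,y,0.2,0.25)
ypush(bx,by-.095)
xpush(0.085,0.0)
ypush(-0.09,-0.015,0.03)
env.reach([*b2w(0.0,-0.2),0.25],qx)
p,d=snap("B"); np.save("B.npy",d); cv2.imwrite("pics/Bfull.png",p); c,a,wh=block(p,d); print(w2b(c),a-BY,wh); st()
E
```

```text
-0.0781936687785118 -0.026729761745223003
touch True 0.0874
y stop True [-0.07865102  0.01353898]
21.07 [0.464  0.0372 0.0872] [-0.6 -1.6  1.2]
touch True 0.0767
x stop True [-0.03332007  0.08479247]
27.12 [0.5107 0.1075 0.0774] [1.4 0.2 1.7]
touch True 0.0874
y stop True [-0.09037499  0.01363285]
33.07 [0.4523 0.0375 0.0872] [ 0.5 -1.5 -0.2]
[-0.08963544  0.08351798] -0.012689913 (119.46951293945312, 86.78079223632812)
35.77 [ 0.5383 -0.1771  0.2494] [ 0.4 -0.1  0.7]
```

View pics/B.png

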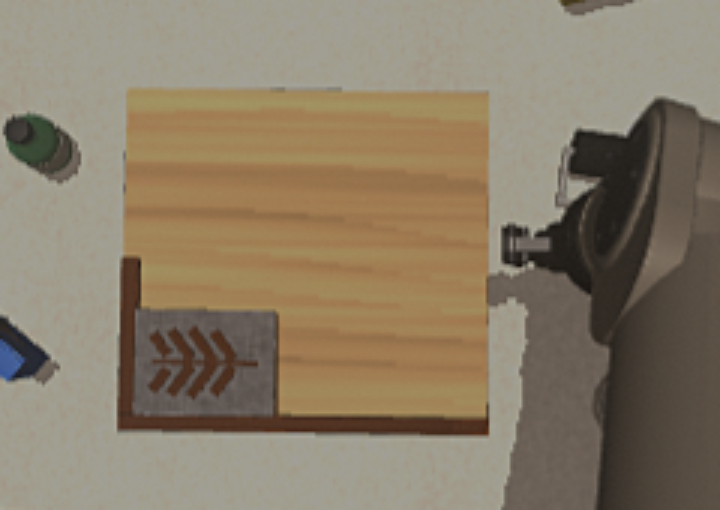

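```bash
python3 - <<'E'
from h import *
P=cloud("top",np.load("B.npy")); q=P[228:254,229:268].reshape(-1,3)
A=np.c_[q[:,:2]-q[:,:2].mean(0),np.ones(len(q))]; k=np.linalg.lstsq(A,q[:,2],rcond=None)[0]; print(k)
if np.hypot(*k[:2])<0.04 and abs(k[2]-.034)<.003: print(job.job_done())
E
```

```text
[ 0.10632389 -0.11224895  0.03524181]
```

```bash
python3 - <<'E'
from h import *
P=cloud("top",np.load("B.npy"))
def fit(r,c):
    q=P[r[0]:r[1],c[0]:c[1]].reshape(-1,3); m=abs(q[:,2]-np.median(q[:,2]))<.008; o=(~m).sum(); q=q[m]
    A=np.c_[q[:,:2]-q[:,:2].mean(0),np.ones(len(q))]; k=np.linalg.lstsq(A,q[:,2],rcond=None)[0]
    print(k.round(4),"resid",(q[:,2]-A@k).std().round(4),"outliers",o)
fit((228,254),(229,268)); fit((170,200),(240,320)); fit((330,360),(230,260))
print((P[226:257:5,227:272:5,2]*1000).round(0))
E
```

```text
[-0.004   0.0039  0.0342] resid 0.002 outliers 1
[-0.0021  0.0005  0.0109] resid 0.002 outliers 11
[ 0.0045  0.002  -0.0011] resid 0.002 outliers 3
[[35. 38. 34. 29. 30. 33. 32. 32. 32.]
 [31. 38. 36. 35. 34. 32. 37. 33. 36.]
 [34. 33. 34. 35. 34. 29. 34. 30. 33.]
 [32. 33. 34. 39. 33. 33. 33. 35. 36.]
 [33. 36. 34. 31. 37. 32. 33. 33. 33.]
 [35. 33. 36. 30. 35. 35. 35. 36. 32.]
 [32. 34. 33. 35. 35. 33. 35. 32. 32.]]
```

One outlier pixel caused the apparent slope; with it removed, the block measures flat. Handing in.

```bash
python3 -c "
from h import *
print(job.job_done())"
```

```text
the job is handed in; nothing more can be done
None
```

I tipped the block over and pushed it flat, carved face up, into the corner of the two fences, then handed the job in at about 36 s; by camera it sits within about 2 mm and 0.013 rad of home, and no verdict came back.

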